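Turn the display turntable round and lock it with its drop pin

TASK

Take the red-headed locking pin from its wooden rest, stand it in the hole of the blue bracket so that its foot rests on the turntable, and let go of it. Then turn the turntable clockwise (seen from above), gently and steadily, almost a full turn by pushing its upright posts, until the pin drops through the hole in the disc and locks it with its red head down on the bracket. Do not force the turntable once it is locked, and leave the bowl, the canister and the pepper mill around it where they stand.

Things in the scene. Friction and masses are not known exactly. Their poses are not given: they have to be found in the camera images.
- turntable_base: fixed base of the display turntable: dark steel foot disc of 250 mm diameter, with a blue bracket at its own -y side. Origin: on the table, on the turning axis. z up. The bracket's upright stands 150 to 170 mm from the axis; its arm reaches inward to 104 mm from the axis, 50 mm wide, from z = 60 to z = 76 mm, 14 mm above the disc
- bracket_hole (a point): centre of the round, vertical 17 mm through-hole in the bracket's arm, at the arm's top face (76 mm above the table, 118 mm from the turning axis; arm 16 mm thick)
- turntable (a joint): angle of the turntable's disc, growing clockwise seen from above; 0 is an end stop, where the disc's hole stands 0.22 rad clockwise past the bracket; the hole next comes under the bracket at 6.06 rad; far end stop at 6.34 rad. It stays where it is left (stiff bearing, about 3 N at a post)
- disc_centre (a point): centre of the turntable's disc, on its top face (46 mm above the table). The disc is painted white, 280 mm in diameter, 16 mm thick, with cork in the middle
- disc_hole (a point): centre of the 18 mm through-hole in the brass insert of the disc, at the disc's top face, 118 mm from the axis; it turns with the disc
- post0 (a point): first of three upright steel push posts on the disc, each a free-running roller, 18 mm thick, round-topped, standing up 51 mm from the disc's top, 85 mm from the axis and 120 deg apart (the first is 60 deg anticlockwise of the disc's hole, the second straight across from the hole). This point is on the post's axis, 42 mm above the disc's top (88 mm above the table); it turns with the disc
- post1 (a point): second push post, the same point. Posts pass the end of the bracket's arm by only 10 mm: do not squeeze the fingers past the bracket, but lift them and go on behind another post
- post2 (a point): third push post, the same point
- pin: loose locking pin, 76 mm long, 0.12 kg nominal: steel shank of 14 mm diameter and 50 mm length with a chamfered foot, and a red cylindrical head 25 mm in diameter and 26 mm high. Origin: centre of the foot; z along the pin to the head. It starts upright in the hole of its wooden rest, foot on the table
- pin_shoulder (a point): underside of the pin's red head, on the pin's axis, 50 mm above the foot. 20 mm above the bracket while the pin rides on the disc, on the bracket once it has dropped
- pin_rest: fixed dark wooden block, 56 x 56 x 36 mm, with a vertical 21 mm hole in which the pin stands. Origin: underside centre
- small_bowl: bystander: glass bowl with gold rim, 130 mm wide, 64 mm high; origin underside centre
- canister: bystander: white canister with wooden lid, 87 mm wide, 110 mm high; origin underside centre
- mill: bystander: wooden pepper mill, 56 mm wide, 163 mm high; origin underside centre

How it is judged (in metres and radians):
On the way, in this order (a step that is already met when the one before it is completed fails the run):
1. the pin stands in the bracket's hole with its foot on the disc, let go, before the disc has been turned far (horizontal distance between pin_shoulder and bracket_hole below 0.012 m and z of pin_shoulder in the frame of bracket_hole between 0.01 and 0.03 m and contact force between the fingers and pin below 0.05 N and value of joint turntable below 1.5 rad), for 0.2 s.
2. the disc has been turned clockwise past half a turn with the pin still riding in the bracket (horizontal distance between pin_shoulder and bracket_hole below 0.012 m and z of pin_shoulder in the frame of bracket_hole between 0.01 and 0.03 m and value of joint turntable above 3.5 rad), for 0.1 s.
At the end, for the whole second after the job is handed in: the pin is down through bracket and disc (underside of its head within 6 mm of the bracket's top and of the hole's centre, foot within 10 mm of the disc hole's axis), the disc has come round (joint above 5.9 rad), and pin and disc are at rest (z of pin_shoulder in the frame of bracket_hole between -0.004 and 0.006 m and horizontal distance between pin_shoulder and bracket_hole below 0.006 m and horizontal distance between pin and disc_hole below 0.01 m and value of joint turntable above 5.9 rad and linear speed of pin below 0.02 m/s and velocity of joint turntable below 0.05 rad/s); the robot touches nothing.
It fails at once if the turntable is flung round (faster than 2.5 rad/s) (velocity of joint turntable above 2.5 rad/s).
It fails at once if the turntable or bracket is forced (more than 60 N) (contact force between any of the fingers, the arm and turntable_base above 60 N).
It fails at once if the bowl, canister or pepper mill is displaced by more than 30 mm (distance of any of small_bowl, canister, mill from where it was at the start of the episode above 0.03 m).
It also fails if it takes over 72 s, if anything falls off the work surface, if the arm or the gripper's body presses on something with over 40 N, if the wrist force passes 120 N, or if a joint passes its speed limit or range.

ROBOT

A 7-joint arm with a two-finger parallel gripper is mounted at the origin on the work surface; the furniture and walls round the work are solid. World frame = base frame: x ahead of the robot, y to its left, z up, the work surface at z = 0. Lengths are in m, angles in degrees, forces in N, time in s.
With the tool pointing down it reaches from about 0.425 to 0.875 m from the base axis. Payload 9.9 kg.
Tool frame: the origin (TCP) lies midway between the tips of the shut fingers; the grasp point (between the pads) lies grip_point_offset behind it (grip_point_offset is the distance from the TCP to the grasp point, in m); z points along the fingers, y is the line along which they close (so a half turn about z gives the same grasp; the last joint's range is limited). The gripper opens to 85 mm and grips with 20 to 120 N. Pads are 22 mm wide; open, the fingers measure 114 mm over their backs; the gripper's body (76 mm by 85 mm) begins 54 mm behind the grasp point. The pads swing forward as they close: fully open they stand 13 mm farther back than shut.
Start: joints at [-79.171, 32.985, 1.427, 82.34, -0.859, 64.687, -3.237], TCP at [0.182, 0.65, 0.231] pointing down, gripper open.
Joint ranges: [-157.87, 157.87], [-19.46, 123.44], [-87.15, 90], [11.01, 140.99], [-62.26, 242.26], [9.8, 113.94], [-161.44, 161.44]. Speed limits (degrees/s): [127.2, 127.2, 172.46, 172.46, 180, 180, 180].

INTERFACE

Orientations are given as [roll, pitch, yaw] about the fixed x, y, z axes, in that order (R = Rz(yaw) Ry(pitch) Rx(roll)).
In Python, from workcell import state, camera, job_done, recognise, grip_point_offset gives the robot as it stands.
- The arm moves only by the shell command python3 -m crank 'ROWS' [OPENING]. ROWS is a JSON object of lists of equal length, an entry for each row: "linear": the shift along the tool's x, y, z in mm, a list of three; "roll": the turn about the tool's z in degrees. In form: {"linear": [[x, y, z], ...], "roll": [roll, ...]}. A call has 1 to 5 rows; each row shifts and turns the commanded pose from where the row before left it, along the tool's axes as they then stand; what a row does not reach is not made up. A row lasts 1/10 s, in which the tool goes at most 50 mm and 8.59 degrees, less where a joint would pass 70% of its speed; a pose out of reach is approached as far as the arm can. A call with a gripper value outside its range is refused whole. OPENING is the finger opening in mm, from 0 to 85.4, set as the call begins (- or left out, the last holds). The fingers move at their own pace and stop on an object; the grip force is fixed at half the most. Time passes only in rows, so rows that do not move let the fingers close. It gives the time, the measured TCP pose, the force, the opening and the grip force at its end, in the units of the state.
- state(): the state, without advancing time (a new reading comes with each control period).
- camera(name): name is "scene" or "top" or "wrist"; returns a dict with "image" (420x560x3 uint8, red, green, blue), "range_z" (420x560 float32, m along the optical axis (not along the pixel's ray), 0 where there is no reading), "mtx" (3x3 intrinsics, pixels), "dist_coeffs" ([k1, k2, p1, p2, k3] as OpenCV has them; the pictures are not rectified), "cam_to_world" (4x4, takes a point from camera to world coordinates); the wrist camera has in their place "mount" (4x4, takes a point from camera to tool coordinates, whose origin is the TCP and whose axes are the flange's). Camera axes: x right, y up, looking along -z (the intrinsics and any distortion apply to the point x, -y, -z); pixel columns grow to the right and rows downward; lengths in m; the calibration is good to about 2 mm. A picture is of the moment at which its call begins: read the wrist's pose just before it.
- job_done(): hands the job in; it is judged then, once.
Trained networks look in a picture, given as the dict that the camera call returned (one of the last four; its "shot" number tells which), for a name from the list of things; names that differ only in an ending like _2 or _b are one class to them, and where a whole thing is asked for, a point or a joint stands for the part that bears it (a point fixed in the world has none). Each returns a list of dicts, best first, with "score" (0 to 1); they miss things now and then, are a little off and sometimes report something else, mostly with a low value. They report only what shows in the picture. A call takes as long as a camera call.
- recognise(target, picture): "point" ([column, row] in pixels, amid what is visible of it).
The state is a dict: "time": time; "joints": joint angles; "dq": joint speeds; "effort": joint torques, N m; "ee_pos": TCP position; "orientation": TCP orientation; "ft_force": force on the tool from outside, world axes, zero at the start; "moment": the same for the moment, N m; "gripper_width": opening from 0.0 (shut) to 1.0 (fully open); "gripper_force": force on a finger pad.
Only numpy, scipy, OpenCV 4.12 (cv2) and the standard library are available. Lean on these libraries where they do the work, as an engineer would, in place of code of your own. Each camera call takes 0.05 s, during which the arm holds its last target. There are 200 camera calls.

## Working session

There is one attempt and no reset: what is moved stays moved. The work goes in short steps, Python scripts to look and compute and a shell command to move; the robot and the scene stay as the last step left them, time stands still between calls to the robot, and variables do not carry over. Pictures are saved under pics/ and viewed, at most 13 in all, crops included, and the job is handed in when it is done.

```bash
ls; mkdir -p pics
cat > h.py <<'E'
import numpy as np, cv2
from workcell import state, camera, recognise, grip_point_offset
from scipy.spatial.transform import Rotation as R
def tool():
    s=state(); T=np.eye(4); T[:3,:3]=R.from_euler('xyz',s['orientation'],degrees=True).as_matrix(); T[:3,3]=s['ee_pos']; return T
def c2w(p,T=None):
    return p['cam_to_world'] if 'cam_to_world' in p else T@p['mount']
def ray(p,uv,T=None):
    M=np.array(c2w(p,T)); x,y=cv2.undistortPoints(np.array([[uv]],float),np.array(p['mtx']),np.array(p['dist_coeffs']))[0,0]
    return M[:3,3], M[:3,:3]@np.array([x,-y,-1.])
def at_z(p,uv,z,T=None):
    o,d=ray(p,uv,T); return o+d*(z-o[2])/d[2]
def at_depth(p,uv,T=None):
    o,d=ray(p,uv,T); c,r=map(int,np.round(uv)); w=p['range_z'][r-2:r+3,c-2:c+3]; w=w[w>0]
    return o+d*np.median(w) if len(w) else None
def cloud(p,T=None,step=1):
    z=p['range_z']; v,u=np.mgrid[0:420:step,0:560:step]; m=z[v,u]>0; u=u[m];v=v[m]
    xy=cv2.undistortPoints(np.stack([u,v],1).astype(float)[:,None],np.array(p['mtx']),np.array(p['dist_coeffs']))[:,0]
    d=z[v,u][:,None]; P=np.c_[xy[:,0],-xy[:,1],-np.ones(len(u))]*d; M=np.array(c2w(p,T)); return P@M[:3,:3].T+M[:3,3], p['image'][v,u], u, v
E
cat > look.py <<'E'
from h import *
import sys
print(state(), grip_point_offset)
ims=[]
for n in ['scene','top']:
    p=camera(n); ims.append(p['image'])
    for t in ['turntable_base','turntable','pin','pin_rest','small_bowl','canister','mill','post0','post1','post2','disc_hole','bracket_hole','disc_centre','pin_shoulder']:
        try: r=recognise(t,p)
        except Exception as e: print(t,e); continue
        for q in r[:3]:
            w=at_depth(p,q['point']); print(n,t,np.round(q['point']),round(q['score'],2),None if w is None else np.round(w,3))
    cv2.imwrite(f'pics/{n}0.png',p['image'][:,:,::-1])
E
python3 look.py
```

```text
pics
{'time': 0.0, 'joints': array([-79.17139816,  33.03235442,   1.42364153,  82.38818151,
        -0.86021987,  64.68704543,  -3.23663655]), 'dq': array([ 0.07454621, -0.08729378,  0.06698854,  0.03017943, -0.13407149,
        0.00364993,  0.04527668]), 'effort': array([-8.97752143e-04, -7.65743136e+01,  2.24929556e+00, -2.85960120e+01,
        1.51505572e-02,  1.28760596e-02,  3.77263916e-05]), 'ee_pos': array([0.1817269 , 0.64958517, 0.23043556]), 'orientation': array([-1.79903096e+02,  4.46954681e-03,  1.64372029e+02]), 'ft_force': array([-0.54083936,  0.90079014,  0.80281359]), 'moment': array([ 0.00182361,  0.00514566, -0.03386208]), 'gripper_force': 0.0, 'gripper_width': 0.9976848186742802} 0.0187
scene turntable_base [255. 224.] 0.76 [0.46  0.055 0.068]
scene turntable [248. 220.] 0.6 [0.52  0.048 0.047]
scene turntable [149. 209.] 0.42 [0.655 0.263 0.061]
scene pin [156. 243.] 0.74 [0.483 0.287 0.07 ]
scene pin_rest [155. 258.] 0.7 [0.478 0.293 0.034]
scene small_bowl [249. 221.] 0.62 [0.51  0.051 0.049]
scene canister [251. 218.] 0.74 [0.465 0.062 0.086]
scene canister [14
[... 619 characters left out ...]
in [170. 233.] 0.48 [0.493 0.284 0.064]
top pin_rest [261. 212.] 0.75 [0.556 0.023 0.053]
top pin_rest [173. 235.] 0.65 [0.489 0.281 0.037]
top small_bowl [356. 279.] 0.96 [ 0.366 -0.254  0.007]
top canister [184. 162.] 0.98 [0.693 0.243 0.093]
top mill [402. 269.] 0.97 [ 0.391 -0.351  0.148]
top post0 [262. 214.] 0.85 [0.549 0.018 0.051]
top post1 [262. 214.] 0.85 [0.549 0.018 0.051]
top post2 [262. 214.] 0.85 [0.549 0.018 0.051]
top disc_hole [262. 211.] 0.56 [0.559 0.019 0.051]
top bracket_hole [262. 217.] 0.86 [0.542 0.018 0.05 ]
top disc_centre [256. 215.] 0.58 [0.546 0.036 0.051]
top pin_shoulder [166. 234.] 0.57 [0.489 0.29  0.073]
top pin_shoulder [259. 212.] 0.56 [0.555 0.028 0.053]
```

Run:
```python
import cv2,numpy as np
a=cv2.imread('pics/scene0.png');b=cv2.imread('pics/top0.png')
a=cv2.resize(a[120:330,80:400],(800,525));b=cv2.resize(b[110:310,130:430],(800,533))
cv2.imwrite('pics/s1.png',a);cv2.imwrite('pics/t1.png',b)
```

```text
(no output)
```

View pics/s1.png

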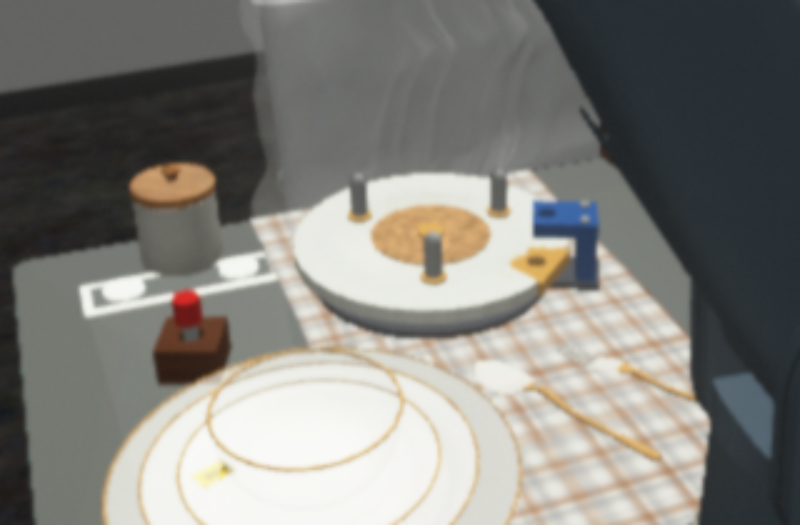

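View pics/t1.png

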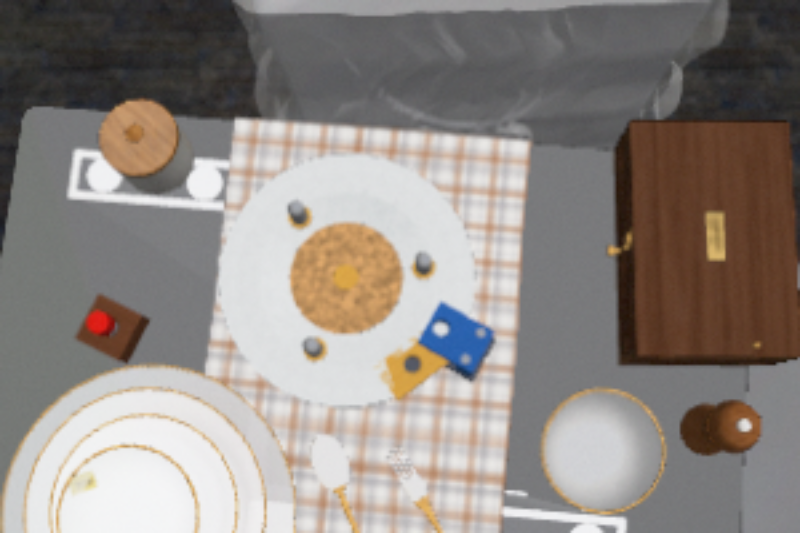

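The top view shows the disc around crop (346,276), the blue arm's hole near (441,328), the brass insert hole near (412,362), posts near (298,213), (424,263) and (313,346), and the pin's head near (100,322). Next I'll measure these.

Run:
```python
from h import *
p=camera('top')
f=lambda c,r:(130+c*300/800,110+r*200/533)
for n,c,r,z in [('cork',346,276,.046),('brass hole',412,362,.046),('brk hole',441,328,.076),('pA',297,208,.097),('pB',424,258,.097),('pC',313,341,.097),('pin',100,321,.076),('dL',218,276,.04),('dR',475,276,.04),('dT',346,152,.046),('dB',346,406,.046)]:
    print(n,np.round(at_z(p,f(c,r),z),4))
for cam in ['top','scene']:
    p=camera(cam); P,I,u,v=cloud(p); I=I.astype(int); hsv=cv2.cvtColor(I.astype(np.uint8)[None],cv2.COLOR_RGB2HSV)[0].astype(int)
    hh,s,vv=hsv.T
    near=(abs(P[:,0]-.55)<.35)&(abs(P[:,1])<.4)
    red=near&((hh<6)|(hh>174))&(s>180)&(vv>100)
    blue=near&(hh>100)&(hh<125)&(s>130)&(P[:,2]>.03)&(P[:,2]<.1)
    for n,m in [('red',red),('blue',blue)]:
        Q=P[m]; print(cam,n,m.sum(),np.round(np.percentile(Q,[2,50,98],axis=0),3).tolist() if m.sum() else '')
    if cam=='top':
        m=red; print('red px',u[m].mean(),v[m].mean(), at_z(p,(u[m].mean(),v[m].mean()),.076))
        m=blue&(P[:,2]>.066); Q=(P[m][:,:2]*1e4).astype(np.float32); r=cv2.minAreaRect(Q); print('bluetop',m.sum(),r, cv2.boxPoints(r).tolist())
        m=near&(s<40)&(vv>150)&(abs(P[:,2]-.046)<.006)&(np.hypot(P[:,0]-.55,P[:,1]-.025)<.16); Q=(P[m][:,:2]*1e3).astype(np.float32); print('disc',m.sum(),np.median(P[m][:,2]),cv2.minEnclosingCircle(Q))
        wood=near&(hh<15)&(s>80)&(vv<110)&(abs(P[:,2]-.036)<.012)&(P[:,1]>.22); Q=(P[wood][:,:2]*1e3).astype(np.float32);print('wood',wood.sum(),cv2.minAreaRect(Q),np.median(P[wood],0))
```

```text
cork [0.5524 0.0266 0.046 ]
brass hole [ 0.4589 -0.046   0.046 ]
brk hole [ 0.4921 -0.0768  0.076 ]
pA [0.6164 0.0756 0.097 ]
pB [ 0.563  -0.0587  0.097 ]
pC [0.4754 0.0555 0.097 ]
pin [0.4976 0.2866 0.076 ]
dL [0.5529 0.1685 0.04  ]
dR [ 0.5539 -0.1142  0.04  ]
dT [0.6926 0.029  0.046 ]
dB [0.4113 0.0243 0.046 ]
top red 78 [[0.487, 0.279, 0.053], [0.497, 0.289, 0.075], [0.509, 0.303, 0.081]]
top blue 329 [[0.452, -0.123, 0.062], [0.481, -0.093, 0.076], [0.512, -0.059, 0.08]]
red px 167.05128205128204 230.65384615384616 [0.49701282 0.28783835 0.076     ]
bluetop 318 ((4835.56787109375, -924.16357421875), (647.2562866210938, 469.38311767578125), 60.71344757080078) [[4472.56201171875, -1091.6209716796875], [4881.95068359375, -1321.2327880859375], [5198.57373046875, -756.7061767578125], [4789.18505859375, -527.0943603515625]]
disc 4989 0.04682522411608736 ((553.0972290039062, 26.838407516479492), 141.19476318359375)
wood 251 ((497.133544921875, 290.6983337402344), (56.494773864746094, 53.48709487915039), 65.06702423095703) [0.48974939 0.28198832 0.03672832]
scene red 109 [[0.481, 0.28, 0.054], [0.485, 0.289, 0.068], [0.501, 0.298, 0.075]]
scene blue 201 [[0.45, -0.124, 0.066], [0.479, -0.093, 0.073], [0.504, -0.063, 0.076]]
```

```bash
python3 -m crank '{"linear":[[-20,-13,0],[-40,-26,0],[-40,-26,0],[-40,-26,0],[-40,-26,0]],"roll":[0,0,0,0,0]}' 60
python3 -m crank '{"linear":[[-40,-26,0],[-40,-26,0],[-40,-26,0],[-40,-26,6],[-30,-20,10]],"roll":[0,0,0,0,0]}'
python3 -m crank '{"linear":[[-21,-14,10],[-10,-8,6],[0,0,0],[0,0,0]],"roll":[0,0,0,0]}'
cat > w.py <<'E'
from h import *
import sys
T=tool(); p=camera('wrist'); print('T',np.round(T[:3,3],4),state()['orientation'].round(2),state()['joints'].round(1))
P,I,u,v=cloud(p,T); hsv=cv2.cvtColor(I[None],cv2.COLOR_RGB2HSV)[0].astype(int); hh,s,vv=hsv.T
m=((hh<6)|(hh>174))&(s>150)&(vv>70)&(P[:,2]>.04)&(P[:,2]<.3)
if m.sum()>20:
    print('red',m.sum(),np.percentile(P[m],[2,50,98],axis=0).round(4).tolist())
    zt=np.percentile(P[m][:,2],97); t=m&(P[:,2]>zt-.006); Q=(P[t][:,:2]*1e3).astype(np.float32); print('top',t.sum(),cv2.minEnclosingCircle(Q),P[t].mean(0).round(4))
cv2.imwrite('pics/'+sys.argv[1],p['image'][:,:,::-1])
E
python3 w.py w1.png
```

```text
time: 2.15
ee_pos: [0.3247, 0.4874, 0.2315]
orientation: [180.0, 0.0, 164.4]
ft_force: [1.3, 0.9, -0.8]
gripper_width: 0.705
gripper_force: 0.0
time: 2.65
ee_pos: [0.4757, 0.3156, 0.216]
orientation: [179.9, 0.1, 164.2]
ft_force: [0.7, -0.6, -0.1]
gripper_width: 0.704
gripper_force: 0.0
time: 3.05
ee_pos: [0.4964, 0.2901, 0.1995]
orientation: [180.0, -0.0, 164.4]
ft_force: [0.4, -0.1, 0.5]
gripper_width: 0.704
gripper_force: 0.0
T [0.4964 0.2901 0.1995] [ 1.7994e+02 -3.0000e-02  1.6449e+02] [-37.7  26.2   4.1 100.5  -2.3  53.3  41.8]
red 855 [[0.4835, 0.2773, 0.0618], [0.4938, 0.2885, 0.0754], [0.506, 0.2992, 0.0769]]
top 784 ((495.55865478515625, 288.0364074707031), 12.589838981628418) [0.4947 0.2881 0.0754]
```

```bash
python3 -m crank '{"linear":[[0,-2,20],[0,0,35],[0,0,35],[0,0,30],[0,0,20]],"roll":[0,0,0,0,0]}'
python3 -m crank '{"linear":[[0,0,10],[0,0,3],[0,0,0]],"roll":[0,0,0]}'
python3 -m crank '{"linear":[[0,0,0],[0,0,0],[0,0,0],[0,0,0],[0,0,0]],"roll":[0,0,0,0,0]}' 15
python3 -m crank '{"linear":[[0,0,-10],[0,0,-25],[0,0,-35],[0,0,-35],[0,0,-10]],"roll":[0,0,0,0,0]}'
python3 - <<'E'
from h import *
print(state()['gripper_width']*85.4)
E
```

```text
time: 3.6
ee_pos: [0.4949, 0.2886, 0.0578]
orientation: [-180.0, -0.1, 164.5]
ft_force: [-0.0, 0.3, 0.3]
gripper_width: 0.7
gripper_force: 0.0
time: 3.9
ee_pos: [0.4966, 0.2877, 0.0468]
orientation: [180.0, 0.0, 164.4]
ft_force: [-0.7, -0.2, 0.5]
gripper_width: 0.707
gripper_force: 0.0
time: 4.4
ee_pos: [0.4973, 0.2873, 0.0474]
orientation: [179.9, 0.1, 164.4]
ft_force: [-0.9, -0.1, 6.1]
gripper_width: 0.273
gripper_force: 58.4
time: 4.9
ee_pos: [0.4981, 0.2875, 0.1656]
orientation: [179.8, 0.2, 164.3]
ft_force: [1.2, 0.8, -1.6]
gripper_width: 0.273
gripper_force: 58.9
23.354549061039698
```

```bash
python3 -m crank '{"linear":[[-4,-15,-15],[-9,-35,-15],[-12,-45,0],[-12,-45,0],[-12,-45,0]],"roll":[0,0,0,0,0]}'
python3 -m crank '{"linear":[[-12,-45,0],[-12,-45,0],[-10,-38,0],[-8,-25,0],[-3,-13,0]],"roll":[0,0,0,0,0]}'
python3 -m crank '{"linear":[[0,0,0],[0,0,0]],"roll":[0,0]}'
python3 w.py w2.png
python3 - <<'E'
from h import *
p=camera('wrist');print(p['mount'].round(3))
p=camera('scene');cv2.imwrite('pics/s2.png',cv2.resize(p['image'][120:330,80:400,::-1],(800,525)))
E
```

```text
time: 5.4
ee_pos: [0.4928, 0.0925, 0.1912]
orientation: [-179.9, -0.1, 164.4]
ft_force: [0.8, -0.4, -1.6]
gripper_width: 0.267
gripper_force: 58.9
time: 5.9
ee_pos: [0.4912, -0.0802, 0.1911]
orientation: [-179.9, -0.1, 164.1]
ft_force: [-0.6, 0.4, -1.1]
gripper_width: 0.266
gripper_force: 58.9
time: 6.1
ee_pos: [0.4923, -0.0754, 0.1911]
orientation: [180.0, -0.1, 164.4]
ft_force: [0.8, 0.2, -0.9]
gripper_width: 0.271
gripper_force: 58.9
T [ 0.4923 -0.0754  0.1911] [ 1.7996e+02 -5.0000e-02  1.6448e+02] [ -1.9  20.8   7.1 111.9  -3.5  47.5  81.6]
red 3285 [[0.4786, -0.086, 0.2127], [0.4883, -0.0754, 0.2191], [0.5, -0.0646, 0.2204]]
top 3173 ((490.1578369140625, -75.59359741210938), 12.639060020446777) [ 0.4888 -0.0753  0.2191]
[[ 0.     0.964  0.267  0.068]
 [ 1.    -0.     0.001 -0.001]
 [ 0.001  0.267 -0.964 -0.142]
 [ 0.     0.     0.     1.   ]]
```

View pics/w2.png

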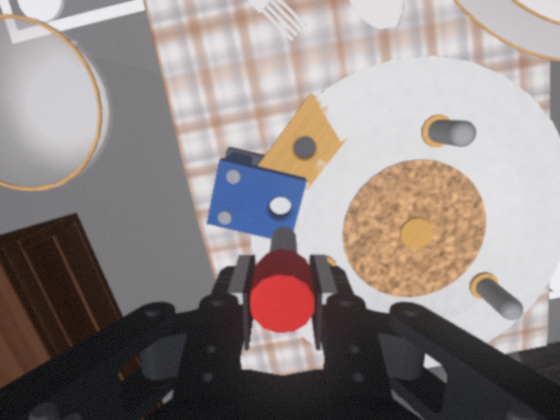

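The pin hangs in the fingers with its head at (282,290), and the bracket hole shows at about (280,206). I'll zoom on the hole and measure it.

Run:
```python
from h import *
T=tool(); p=camera('wrist'); im=p['image']
cv2.imwrite('pics/w3.png',cv2.resize(im[140:260,190:350,::-1],(800,600),interpolation=cv2.INTER_CUBIC))
hsv=cv2.cvtColor(im,cv2.COLOR_RGB2HSV).astype(int)
m=((hsv[...,0]>100)&(hsv[...,0]<125)&(hsv[...,1]>120)&(hsv[...,2]>90)).astype(np.uint8)
n,l,st,_=cv2.connectedComponentsWithStats(m); k=1+st[1:,4].argmax(); m=(l==k).astype(np.uint8)
c,h=cv2.findContours(m,cv2.RETR_CCOMP,cv2.CHAIN_APPROX_NONE)
print(st[k])
for i,q in enumerate(c):
    if len(q)>12: 
        e=cv2.fitEllipse(q); print(h[0][i][3],cv2.contourArea(q),e, at_z(p,e[0],.076,T).round(4))
b=[q for i,q in enumerate(c) if h[0][i][3]<0][0]
W=np.array([at_z(p,x,.076,T)[:2] for x in b[:,0].astype(float)])*1e3
r=cv2.minAreaRect(W.astype(np.float32)); print(r,cv2.boxPoints(r).round(1).tolist())
# disc centre from wrist
P,I,u,v=cloud(p,T); print('bracket z',np.median(P[(l[v,u]==k)][:,2]))
```

```text
[ 207  160   97   77 4372]
-1 5073.5 ((252.49032592773438, 198.47174072265625), (70.62985229492188, 98.76066589355469), 96.91320037841797) [ 0.4793 -0.0946  0.076 ]
0 212.0 ((223.27467346191406, 216.85093688964844), (16.383438110351562, 16.6583309173584), 80.91893768310547) [ 0.4871 -0.1199  0.076 ]
0 477.0 ((279.0423278808594, 206.21102905273438), (24.259235382080078, 25.22855567932129), 89.63863372802734) [ 0.4903 -0.0771  0.076 ]
0 231.0 ((232.0341796875, 175.54466247558594), (17.099533081054688, 17.434152603149414), 83.97586059570312) [ 0.4588 -0.104   0.076 ]
((481.8121337890625, -93.81975555419922), (63.57956314086914, 49.140464782714844), 60.3476448059082) [[444.70001220703125, -109.30000305175781], [487.3999938964844, -133.60000610351562], [518.9000244140625, -78.30000305175781], [476.20001220703125, -54.0]]
bracket z 0.07565804003022869
```

View pics/w3.png

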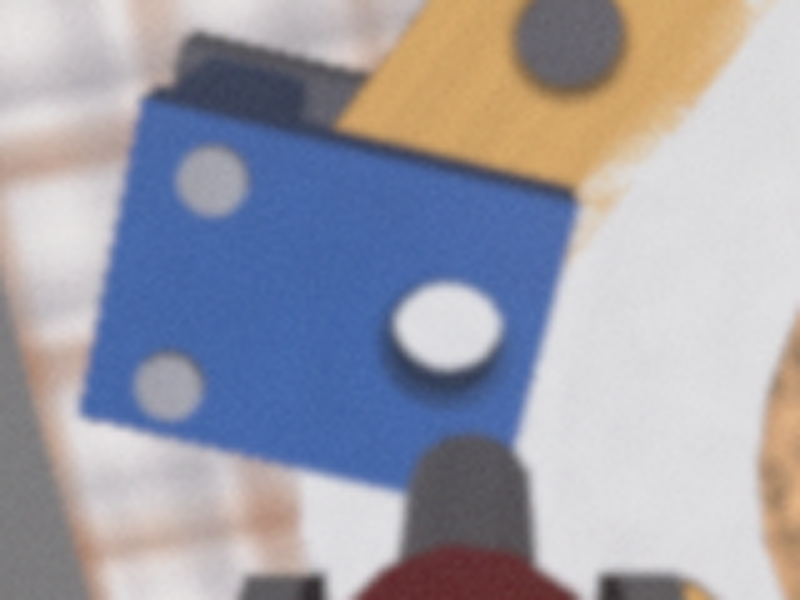

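Run:
```python
from h import *
T=tool(); p=camera('wrist')
print(T[:3,3])
for c,r in [(284.4,227),(271.5,238),(296,238)]: print((c,r),(at_z(p,(c,r),.1445,T)*1e3).round(1), ((T[:3,:3].T@(at_z(p,(c,r),.1445,T)-T[:3,3]))*1e3).round(1))
for c,r in [(278.8,207.4),(268,207.4),(290.6,207.4)]: print('hole',((T[:3,:3].T@(at_z(p,(c,r),.076,T)-T[:3,3]))*1e3).round(1))
print('head',((T[:3,:3].T@(np.array([.49016,-.0756,.2195])-T[:3,3]))*1e3).round(1))
```

```text
[ 0.49264205 -0.07499356  0.19121342]
(284.4, 227) [485.8 -72.4 144.5] [ 7.3  0.7 46.7]
(271.5, 238) [490.1 -81.1 144.5] [ 0.8 -6.6 46.7]
(296, 238) [493.8 -67.8 144.5] [ 0.8  7.2 46.7]
hole [  0.6  -3.1 115.2]
hole [  0.6 -11.2 115.2]
hole [  0.6   5.7 115.2]
head [  2.2  -1.2 -28.3]
```

```bash
python3 -m crank '{"linear":[[-0.7,-3,10],[0,0,20],[0,0,18],[0,0,8],[0,0,4]],"roll":[0,0,0,0,0]}'
python3 -m crank '{"linear":[[0,0,0],[0,0,0]],"roll":[0,0]}'
python3 - <<'E'
from h import *
T=tool(); p=camera('wrist'); im=p['image']; print(T[:3,3])
cv2.imwrite('pics/w4.png',cv2.resize(im[170:290,200:360,::-1],(800,600),interpolation=cv2.INTER_CUBIC))
p=camera('top');cv2.imwrite('pics/t4.png',p['image'][:,:,::-1])
p=camera('scene');cv2.imwrite('pics/s4.png',cv2.resize(p['image'][170:270,240:360,::-1],(720,600),interpolation=cv2.INTER_CUBIC))
E
```

```text
time: 6.85
ee_pos: [0.492, -0.0795, 0.1303]
orientation: [-180.0, -0.1, 164.4]
ft_force: [0.3, 0.2, -0.9]
gripper_width: 0.27
gripper_force: 58.9
time: 7.05
ee_pos: [0.4928, -0.0797, 0.1318]
orientation: [180.0, 0.0, 164.4]
ft_force: [-0.9, 0.0, -1.1]
gripper_width: 0.27
gripper_force: 58.9
[ 0.49284268 -0.07971548  0.13176148]
```

View pics/w4.png

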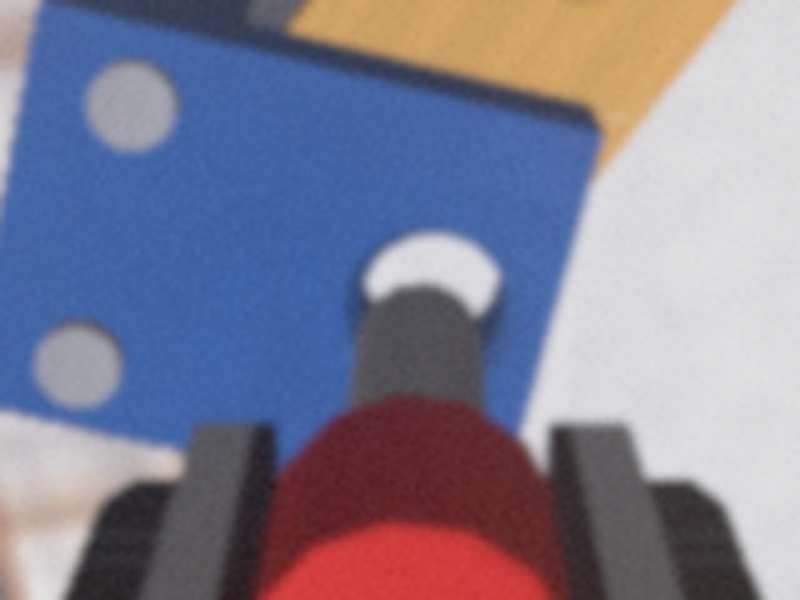

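Run:
```python
from h import *
T=tool(); p=camera('wrist')
g=lambda c,r,z:((T[:3,:3].T@(at_z(p,(200+c/5,170+r/5),z,T)-T[:3,3]))*1e3).round(1)
for z in (.0845,.086): print('foot tip',g(421,283,z),g(357,340,z),g(483,340,z))
print('hole top',g(431,230,.076),'left',g(357,290,.076),'right',g(505,290,.076))
```

```text
foot tip [ 7.3  0.5 47.4] [ 0.6 -6.7 47.4] [ 0.6  7.6 47.4]
foot tip [ 7.8  0.5 45.9] [ 1.1 -6.6 45.9] [ 1.1  7.5 45.9]
hole top [11.   1.7 55.9] left [ 3.7 -6.9 55.9] right [ 3.7 10.4 55.9]
```

View pics/s4.png

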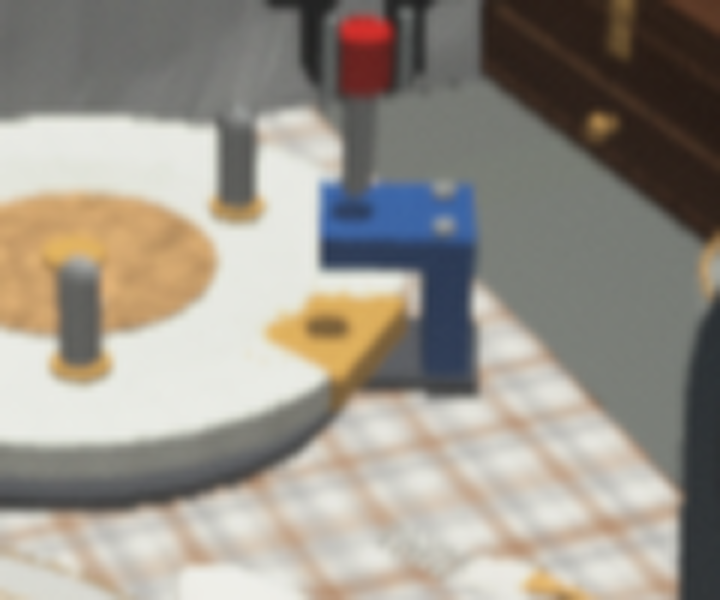

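```bash
python3 -m crank '{"linear":[[1.5,1.2,0],[0,0,3],[0,0,4],[0,0,3],[0,0,2]],"roll":[0,0,0,0,0]}'
python3 -m crank '{"linear":[[0,0,0]],"roll":[0]}'
```

```text
time: 7.75
ee_pos: [0.4914, -0.0781, 0.1189]
orientation: [-180.0, 0.0, 164.4]
ft_force: [0.7, 0.2, -1.1]
gripper_width: 0.273
gripper_force: 59.0
time: 7.85
ee_pos: [0.4915, -0.0781, 0.119]
orientation: [-180.0, -0.0, 164.4]
ft_force: [1.0, -0.1, -1.1]
gripper_width: 0.274
gripper_force: 58.9
```

```bash
python3 -m crank '{"linear":[[0,0,3],[0,0,4],[0,0,3]],"roll":[0,0,0]}'
python3 -m crank '{"linear":[[0,0,4],[0,0,3],[0,0,3]],"roll":[0,0,0]}'
```

```text
time: 8.15
ee_pos: [0.4917, -0.0781, 0.1091]
orientation: [180.0, 0.0, 164.4]
ft_force: [2.1, -0.2, -0.1]
gripper_width: 0.271
gripper_force: 59.0
time: 8.45
ee_pos: [0.4917, -0.0781, 0.0991]
orientation: [180.0, 0.0, 164.4]
ft_force: [1.9, 0.4, -0.2]
gripper_width: 0.272
gripper_force: 59.1
```

```bash
python3 -m crank '{"linear":[[0,0,2],[0,0,2],[0,0,0]],"roll":[0,0,0]}'
python3 -m crank '{"linear":[[0,0,1],[0,0,0]],"roll":[0,0]}'
```

```text
time: 8.75
ee_pos: [0.4915, -0.078, 0.0951]
orientation: [180.0, 0.0, 164.4]
ft_force: [3.1, 0.7, -2.6]
gripper_width: 0.27
gripper_force: 58.8
time: 8.95
ee_pos: [0.4916, -0.0781, 0.0943]
orientation: [180.0, 0.0, 164.4]
ft_force: [3.4, -0.4, -0.5]
gripper_width: 0.272
gripper_force: 59.1
```

```bash
python3 -m crank '{"linear":[[0,0,0.5],[0,0,0],[0,0,0],[0,0,0]],"roll":[0,0,0,0]}' 60
python3 -m crank '{"linear":[[0,0,-5],[0,0,-20],[0,0,-30],[0,0,-30],[0,0,-10]],"roll":[0,0,0,0,0]}'
python3 -m crank '{"linear":[[0,0,0],[0,0,0]],"roll":[0,0]}' 46
python3 w.py w5.png
python3 - <<'E'
from h import *
p=camera('scene');cv2.imwrite('pics/s5.png',cv2.resize(p['image'][170:270,240:360,::-1],(720,600),interpolation=cv2.INTER_CUBIC))
E
```

```text
time: 9.35
ee_pos: [0.4909, -0.0781, 0.0937]
orientation: [-180.0, -0.0, 164.4]
ft_force: [-0.0, -0.1, 0.4]
gripper_width: 0.702
gripper_force: 0.0
time: 9.85
ee_pos: [0.4924, -0.0783, 0.1917]
orientation: [180.0, 0.2, 164.4]
ft_force: [0.2, 1.0, -0.6]
gripper_width: 0.699
gripper_force: 0.0
time: 10.05
ee_pos: [0.4909, -0.0779, 0.1882]
orientation: [-180.0, -0.0, 164.4]
ft_force: [-0.2, -0.3, -0.1]
gripper_width: 0.54
gripper_force: 0.0
T [ 0.4909 -0.0779  0.1882] [-1.7998e+02 -1.0000e-01  1.6438e+02] [ -1.7  21.    7.3 112.3  -3.6  47.   81.9]
red 1025 [[0.4794, -0.0867, 0.1202], [0.4892, -0.0767, 0.1216], [0.4996, -0.0665, 0.1229]]
top 1025 ((489.5448303222656, -76.59881591796875), 11.6050443649292) [ 0.4892 -0.0766  0.1216]
```

View pics/w5.png

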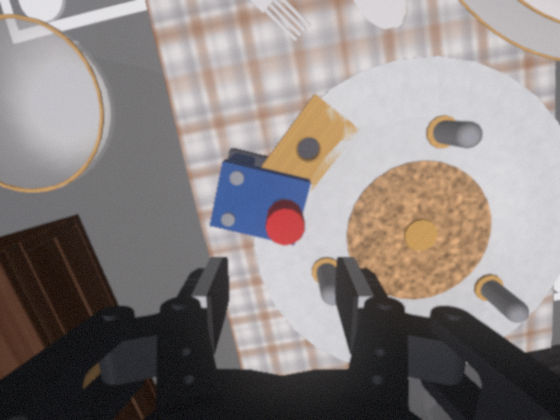

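The head sits at z = 0.1216 over the bracket, so the pin is standing and released. The disc centre cap is at (422,235) and the post bases at (326,268), (488,288) and (441,131).

Run:
```python
from h import *
T=tool(); p=camera('wrist')
c=at_z(p,(422,235),.047,T); print(c.round(4))
ax=np.array([.551,.0265])
for n,q in [('p0',(326,268)),('p1',(488,289)),('p2',(441,131)),('hole',(309,149))]:
    w=at_z(p,q,.047,T); d=w-c; print(n,w.round(4),np.hypot(*d[:2]).round(4),np.degrees(np.arctan2(d[1],d[0])).round(1))
h=.4905,-.0770
print('brk ang',np.degrees(np.arctan2(h[1]-c[1],h[0]-c[0])),np.hypot(h[1]-c[1],h[0]-c[0]))
def plan(phi,lag=12.,rr=.085,cx=c[0],cy=c[1]):
    ph=np.radians(phi); psi=phi+180
    post=np.array([cx+rr*np.cos(ph),cy+rr*np.sin(ph)]); tcp=post-lag/1e3*np.array([np.sin(ph),-np.cos(ph)])
    d=np.r_[tcp-T[:2,3],0]; print('post',post.round(4),'tcp',tcp.round(4),'psi',psi,'tool shift now',(T[:3,:3].T@d*1e3).round(1))
plan(38.5,lag=3); plan(60,lag=3)
```

```text
[0.5509 0.0273 0.047 ]
p0 [ 0.5581 -0.0582  0.047 ] 0.0858 -85.2
p1 [0.6179 0.0769 0.047 ] 0.0834 36.5
p2 [0.4697 0.0566 0.047 ] 0.0863 160.1
hole [ 0.4558 -0.047   0.047 ] 0.1207 -142.0
brk ang -120.06736188782584 0.12048401884240674
post [0.6174 0.0802] tcp [0.6155 0.0825] psi 218.5 tool shift now [-77.1 188.2  -0.3]
post [0.5934 0.1009] tcp [0.5908 0.1024] psi 240 tool shift now [-4.790e+01  2.007e+02 -2.000e-01]
```

```bash
python3 -m crank '{"linear":[[-7,18,0],[-16,40,0],[-17,42,0],[-17,42,0],[-12,28,0]],"roll":[0,0,0,0,0]}'
python3 -m crank '{"linear":[[-8,18,0],[0,0,0],[0,0,0],[0,0,0],[0,0,0]],"roll":[-4,-8,-8,-8,-8]}'
python3 -m crank '{"linear":[[0,0,0],[0,0,0],[0,0,0],[0,0,0]],"roll":[-8,-6,-3,0]}'
cat > rel.py <<'E'
# where is a post (angle phi deg, axis AX) in the tool frame
from h import *
import sys
T=tool(); AX=np.array([.5505,.0268]); s=state(); psi=s['orientation'][2]%360
print('TCP',T[:3,3].round(4),'psi',psi.round(1),'F',s['ft_force'].round(1),'q',s['joints'].round(0))
a=T[:3,:3].T@np.r_[AX-T[:2,3],0]*1e3; print('axis in tool',a[:2].round(1))
for phi in map(float,sys.argv[1:]):
    ph=np.radians(phi); d=np.r_[AX+.085*np.array([np.cos(ph),np.sin(ph)])-T[:2,3],0]; print('post',phi,(T[:3,:3].T@d*1e3)[:2].round(1))
E
python3 rel.py 37
python3 - <<'E'
from h import *
T=tool();p=camera('wrist');cv2.imwrite('pics/w6.png',p['image'][:,:,::-1])
E
```

```text
time: 10.7
ee_pos: [0.6046, 0.0705, 0.1874]
orientation: [180.0, -0.1, 164.5]
ft_force: [-0.2, -0.7, -0.2]
gripper_width: 0.537
gripper_force: 0.0
time: 11.2
ee_pos: [0.6156, 0.0822, 0.1874]
orientation: [180.0, -0.1, -159.3]
ft_force: [0.7, 0.3, -0.5]
gripper_width: 0.536
gripper_force: 0.0
time: 11.6
ee_pos: [0.6157, 0.082, 0.1876]
orientation: [179.9, -0.1, -142.6]
ft_force: [1.0, -0.9, 0.6]
gripper_width: 0.541
gripper_force: 0.0
TCP [0.6157 0.082  0.1876] psi 217.4 F [ 1.  -0.9  0.6] q [ -7.  31.  -8.  94.   5.  56. 111.]
axis in tool [85.3 -4.2]
post 37.0 [ 0.3 -4.8]
```

View pics/w6.png

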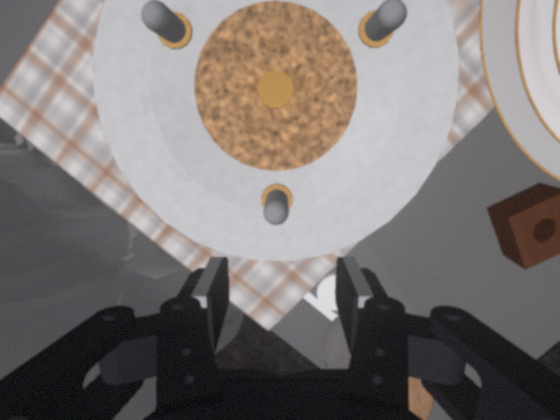

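```bash
python3 -m crank '{"linear":[[0,-5,20],[0,0,40],[0,0,35],[0,0,16],[0,0,4]],"roll":[0,0,0,0,0]}' 40
python3 -m crank '{"linear":[[0,-3,0],[0,-4,0],[0,-3,0]],"roll":[0,0,0]}'
python3 rel.py 37
```

```text
time: 12.15
ee_pos: [0.6175, 0.078, 0.071]
orientation: [179.9, -0.2, -142.7]
ft_force: [0.3, -0.5, -0.4]
gripper_width: 0.467
gripper_force: 0.0
time: 12.45
ee_pos: [0.6262, 0.0701, 0.0751]
orientation: [-179.9, 0.1, -142.7]
ft_force: [-3.1, 3.4, 1.0]
gripper_width: 0.465
gripper_force: 2.5
TCP [0.6262 0.0701 0.0751] psi 217.3 F [-3.1  3.4  1. ] q [ -6.  38.  -8.  99.   7.  43. 110.]
axis in tool [86.5 11.5]
post 37.0 [ 1.5 11. ]
```

```bash
python3 -m crank '{"linear":[[0.3,-1.5,0],[0.5,-3,0],[0.7,-4.4,0],[1,-5.9,0],[1,-5.9,0]],"roll":[1,2,3,4,4]}'
python3 -m crank '{"linear":[[1,-5.9,0],[1,-5.9,0],[1,-5.9,0],[1,-5.9,0],[1,-5.9,0]],"roll":[4,4,4,4,4]}'
python3 rel.py 3
```

```text
time: 12.95
ee_pos: [0.6336, 0.0516, 0.0744]
orientation: [180.0, 0.1, -156.9]
ft_force: [-1.3, 3.3, 2.6]
gripper_width: 0.467
gripper_force: 1.8
time: 13.45
ee_pos: [0.6368, 0.022, 0.0744]
orientation: [179.9, 0.1, -176.9]
ft_force: [0.6, 4.0, 1.9]
gripper_width: 0.468
gripper_force: 1.8
TCP [0.6368 0.022  0.0744] psi 183.1 F [0.6 4.  1.9] q [-7. 39.  2. 98. -2. 43. 89.]
axis in tool [85.9  9.5]
post 3.0 [0.9 9.3]
```

```bash
R='x'; python3 -m crank '{"linear":[[1,-5.9,0],[1,-5.9,0],[1,-5.9,0],[1,-5.9,0],[1,-5.9,0]],"roll":[4,4,4,4,4]}'
python3 -m crank '{"linear":[[1,-5.9,0],[1,-5.9,0],[1,-5.9,0],[1,-5.9,0],[1,-5.9,0]],"roll":[4,4,4,4,4]}'
python3 -m crank '{"linear":[[1,-5.9,0],[1,-5.9,0],[1,-5.9,0],[0.7,-4.4,0],[0.4,-2,0]],"roll":[4,4,4,3,2]}'
python3 rel.py -54 -57 -60
```

```text
time: 13.95
ee_pos: [0.6298, -0.007, 0.0744]
orientation: [179.9, 0.1, 163.1]
ft_force: [1.0, 3.4, 0.3]
gripper_width: 0.466
gripper_force: 1.8
time: 14.45
ee_pos: [0.6133, -0.0319, 0.0744]
orientation: [179.9, 0.1, 143.1]
ft_force: [2.1, 2.7, 0.2]
gripper_width: 0.468
gripper_force: 1.9
time: 14.95
ee_pos: [0.5936, -0.0472, 0.0744]
orientation: [179.9, 0.1, 126.2]
ft_force: [1.8, 1.6, 0.7]
gripper_width: 0.469
gripper_force: 1.7
TCP [ 0.5936 -0.0472  0.0744] psi 126.2 F [1.8 1.6 0.7] q [-11.  38.  18. 105. -17.  39.  52.]
axis in tool [85.1  8.8]
post -54.0 [0.1 8.6]
post -57.0 [0.3 4.1]
post -60.0 [ 0.6 -0.3]
```

```bash
python3 -m crank '{"linear":[[0,4,0],[0,0,-15],[0,0,-30],[20,12,-15],[36,23,0]],"roll":[0,0,0,0,0]}'
python3 -m crank '{"linear":[[36,23,0],[24,15,0],[10,6.5,0],[0,0,0],[0,0,0]],"roll":[0,0,-4,-8,-8]}'
python3 -m crank '{"linear":[[0,0,0],[0,0,0],[0,0,0],[0,0,0],[0,0,0]],"roll":[-8,-8,-8,-8,-8]}'
python3 -m crank '{"linear":[[0,0,0],[0,0,0],[0,0,0],[0,0,0],[0,0,0]],"roll":[-8,-8,-8,-8,-8]}'
python3 -m crank '{"linear":[[0,0,0],[0,0,0],[0,0,0],[0,0,0]],"roll":[-8,-8,-4.5,0]}'
python3 rel.py 67
python3 - <<'E'
from h import *
T=tool();p=camera('wrist');cv2.imwrite('pics/w7.png',p['image'][:,:,::-1])
p=camera('scene');cv2.imwrite('pics/s7.png',p['image'][:,:,::-1])
E
```

```text
time: 15.45
ee_pos: [0.5926, 0.0178, 0.1365]
orientation: [179.9, 0.3, 126.1]
ft_force: [1.0, 1.1, 0.0]
gripper_width: 0.468
gripper_force: 0.0
time: 15.95
ee_pos: [0.5852, 0.1049, 0.1337]
orientation: [-180.0, 0.0, 146.8]
ft_force: [0.6, -0.4, -0.1]
gripper_width: 0.466
gripper_force: 0.0
time: 16.45
ee_pos: [0.5854, 0.1039, 0.1338]
orientation: [-180.0, -0.0, -173.3]
ft_force: [-0.7, 0.8, -1.3]
gripper_width: 0.468
gripper_force: 0.0
time: 16.95
ee_pos: [0.5854, 0.1038, 0.1338]
orientation: [-180.0, -0.0, -133.3]
ft_force: [0.7, 0.1, 0.7]
gripper_width: 0.47
gripper_force: 0.0
time: 17.35
ee_pos: [0.5855, 0.1036, 0.1337]
orientation: [180.0, -0.0, -113.1]
ft_force: [0.4, 0.5, 0.2]
gripper_width: 0.467
gripper_force: 0.0
TCP [0.5855 0.1036 0.1337] psi 246.9 F [0.4 0.5 0.2] q [ -5.  32. -14. 102.  10.  48. 132.]
axis in tool [84.3  2.1]
post 67.0 [-0.7  2.2]
```

View pics/w7.png

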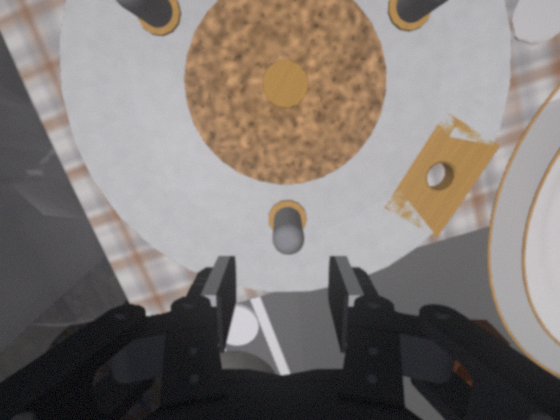

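The second post stands between the fingers (288,235), so I'll go down and push.

```bash
python3 -m crank '{"linear":[[0,0,15],[0,0,25],[0,0,15],[0,-3,4],[0,-3,0]],"roll":[0,0,0,0,0]}'
python3 -m crank '{"linear":[[0.3,-2.5,0],[0.5,-3,0],[0.7,-4.4,0],[1,-5.9,0],[1,-5.9,0]],"roll":[1,2,3,4,4]}'
python3 -m crank '{"linear":[[1,-5.9,0],[1,-5.9,0],[1,-5.9,0],[1,-5.9,0],[1,-5.9,0]],"roll":[4,4,4,4,4]}'
python3 rel.py 33
python3 -m crank '{"linear":[[1,-5.9,0],[1,-5.9,0],[1,-5.9,0],[1,-5.9,0],[1,-5.9,0]],"roll":[4,4,4,4,4]}'
python3 rel.py 13
```

```text
time: 17.95
ee_pos: [0.5908, 0.1017, 0.0745]
orientation: [180.0, -0.0, -113.2]
ft_force: [0.9, -0.4, 0.7]
gripper_width: 0.47
gripper_force: 0.0
time: 18.45
ee_pos: [0.6082, 0.0889, 0.0753]
orientation: [180.0, 0.0, -127.4]
ft_force: [-2.9, 3.2, -0.8]
gripper_width: 0.472
gripper_force: 1.9
time: 18.95
ee_pos: [0.6256, 0.0649, 0.0754]
orientation: [179.9, 0.1, -147.4]
ft_force: [-1.5, 3.1, -2.5]
gripper_width: 0.468
gripper_force: 1.9
TCP [0.6256 0.0649 0.0754] psi 212.6 F [-1.5  3.1 -2.5] q [ -8.  38.  -4.  99.   3.  42. 109.]
axis in tool [83.8  8.4]
post 33.0 [-1.2  9. ]
time: 19.45
ee_pos: [0.6337, 0.0364, 0.0754]
orientation: [179.9, 0.1, -167.3]
ft_force: [0.5, 4.3, -2.8]
gripper_width: 0.468
gripper_force: 1.9
TCP [0.6337 0.0364 0.0754] psi 192.7 F [ 0.5  4.3 -2.8] q [-9. 39.  2. 99. -2. 42. 97.]
axis in tool [83.3  8.9]
post 13.0 [-1.7  9.4]
```

```bash
python3 -m crank '{"linear":[[0.9,-5.9,0],[0.9,-5.9,0],[0.9,-5.9,0],[0.9,-5.9,0],[0.9,-5.9,0]],"roll":[4,4,4,4,4]}'
python3 -m crank '{"linear":[[0.9,-5.9,0],[0.9,-5.9,0],[0.9,-5.9,0],[0.9,-5.9,0],[0.9,-5.9,0]],"roll":[4,4,4,4,4]}'
python3 -m crank '{"linear":[[0.9,-5.9,0],[0.9,-5.9,0],[0.9,-5.9,0],[0.9,-5.9,0],[0.9,-5.9,0]],"roll":[4,4,4,4,4]}'
python3 -m crank '{"linear":[[0.9,-5.9,0],[0.7,-4.4,0],[0.4,-2,0],[0,0,0]],"roll":[4,3,2,0]}'
python3 rel.py -53 -56
```

```text
time: 19.95
ee_pos: [0.6321, 0.0068, 0.0755]
orientation: [179.9, 0.1, 172.7]
ft_force: [-0.7, 4.2, -1.1]
gripper_width: 0.475
gripper_force: 1.9
time: 20.45
ee_pos: [0.6205, -0.0205, 0.0756]
orientation: [179.9, 0.1, 152.7]
ft_force: [0.8, 3.6, -2.0]
gripper_width: 0.471
gripper_force: 1.9
time: 20.95
ee_pos: [0.6002, -0.0422, 0.0757]
orientation: [179.8, 0.1, 132.7]
ft_force: [2.8, 2.9, -2.6]
gripper_width: 0.468
gripper_force: 1.8
time: 21.35
ee_pos: [0.5891, -0.0492, 0.0756]
orientation: [179.9, 0.1, 123.8]
ft_force: [1.4, 1.5, 0.7]
gripper_width: 0.47
gripper_force: 0.9
TCP [ 0.5891 -0.0492  0.0756] psi 123.8 F [1.4 1.5 0.7] q [-13.  38.  21. 106. -20.  40.  53.]
axis in tool [84.6 10.2]
post -53.0 [-0.2 15. ]
post -56.0 [-0.4 10.5]
```

```bash
python3 -m crank '{"linear":[[0,4,0],[0,0,-15],[0,0,-30],[20,12,-15],[36,23,0]],"roll":[0,0,0,0,0]}'
python3 -m crank '{"linear":[[36,23,0],[23,16,0],[10,7,0],[0,0,0],[0,0,0]],"roll":[0,0,-4,-8,-8]}'
python3 -m crank '{"linear":[[0,0,0],[0,0,0],[0,0,0],[0,0,0],[0,0,0]],"roll":[-8,-8,-8,-8,-8]}'
python3 -m crank '{"linear":[[0,0,0],[0,0,0],[0,0,0],[0,0,0],[0,0,0]],"roll":[-8,-8,-8,-8,-8]}'
python3 -m crank '{"linear":[[0,0,0],[0,0,0],[0,0,0],[0,0,0]],"roll":[-8,-8,-4,0]}'
python3 rel.py 64
python3 - <<'E'
from h import *
T=tool();p=camera('wrist')
for n,q in [('pin',p),('post0',p)]:
    for r in recognise(n,p)[:3]: print(n,np.round(r['point']),round(r['score'],2))
c=at_z(p,(285,83),.047,T)
im=p['image'][190:270,230:340]; g=cv2.cvtColor(im,cv2.COLOR_RGB2HSV); m=(g[...,1]>110)&(g[...,0]<30); v,u=np.nonzero(m); print('brass foot px',len(u),u.mean()+230 if len(u) else 0,v.mean()+190 if len(v) else 0)
p=camera('scene');cv2.imwrite('pics/s8.png',cv2.resize(p['image'][140:290,160:380,::-1],(800,545),interpolation=cv2.INTER_CUBIC))
E
```

```text
time: 21.85
ee_pos: [0.5908, 0.0155, 0.1376]
orientation: [179.9, 0.2, 123.6]
ft_force: [1.2, 1.0, -0.5]
gripper_width: 0.467
gripper_force: 0.0
time: 22.35
ee_pos: [0.5889, 0.1027, 0.1347]
orientation: [-180.0, -0.0, 144.3]
ft_force: [0.6, -0.4, -0.8]
gripper_width: 0.469
gripper_force: 0.0
time: 22.85
ee_pos: [0.5891, 0.1016, 0.1348]
orientation: [-180.0, -0.0, -175.8]
ft_force: [-0.2, -0.3, -0.7]
gripper_width: 0.471
gripper_force: 0.0
time: 23.35
ee_pos: [0.5891, 0.1015, 0.1348]
orientation: [-180.0, -0.0, -135.8]
ft_force: [-0.6, 0.2, -0.1]
gripper_width: 0.466
gripper_force: 0.0
time: 23.75
ee_pos: [0.5891, 0.1014, 0.1348]
orientation: [180.0, -0.0, -116.1]
ft_force: [-0.2, -0.0, 0.8]
gripper_width: 0.47
gripper_force: 0.0
TCP [0.5891 0.1014 0.1348] psi 243.9 F [-0.2 -0.   0.8] q [ -7.  32. -11. 101.   8.  47. 132.]
axis in tool [84.   1.9]
post 64.0 [-1.  2.]
post0 [284. 118.] 0.67
brass foot px 230 286.1913043478261 209.95652173913044
```

View pics/s8.png

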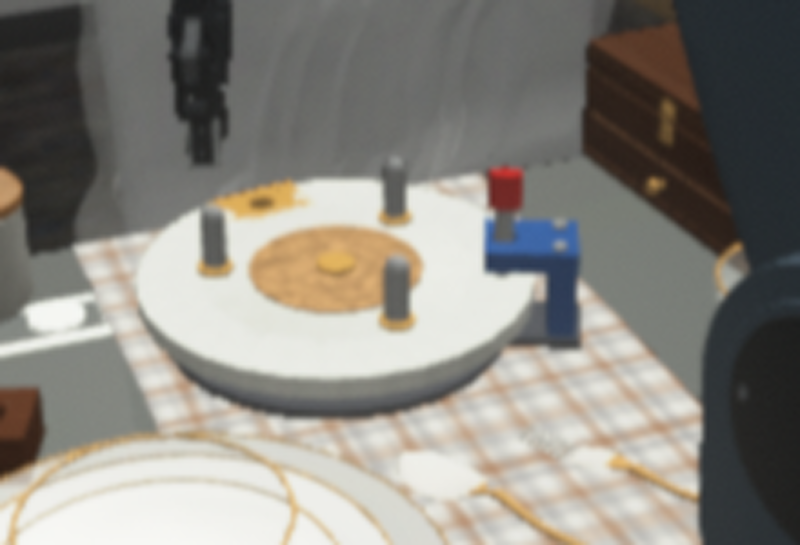

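The scene view shows the pin still riding, with its red head at (505,187) well above the bracket and the disc hole at (262,203). Next is the third push, which I'll slow before the lock.

```bash
python3 -m crank '{"linear":[[0,0,15],[0,0,25],[0,0,15],[0,-3,4],[0,-3,0]],"roll":[0,0,0,0,0]}'
python3 -m crank '{"linear":[[0.3,-2.5,0],[0.5,-3,0],[0.7,-4.4,0],[0.9,-5.9,0],[0.9,-5.9,0]],"roll":[1,2,3,4,4]}'
python3 -m crank '{"linear":[[0.9,-5.9,0],[0.9,-5.9,0],[0.9,-5.9,0],[0.9,-5.9,0],[0.9,-5.9,0]],"roll":[4,4,4,4,4]}'
python3 -m crank '{"linear":[[0.9,-5.9,0],[0.9,-5.9,0],[0.9,-5.9,0],[0.9,-5.9,0],[0.9,-5.9,0]],"roll":[4,4,4,4,4]}'
python3 -m crank '{"linear":[[0.9,-5.9,0],[0.9,-5.9,0],[0.9,-5.9,0],[0.9,-5.9,0],[0.9,-5.9,0]],"roll":[4,4,4,4,4]}'
python3 -m crank '{"linear":[[0.9,-5.9,0],[0.9,-5.9,0],[0.9,-5.9,0],[0.9,-5.9,0],[0.9,-5.9,0]],"roll":[4,4,4,4,4]}'
python3 -m crank '{"linear":[[0.9,-5.9,0],[0.7,-4.4,0],[0.4,-3,0],[0.2,-1.5,0],[0,0,0]],"roll":[4,3,2,1,0]}'
python3 rel.py -42 -45 -48
```

```text
time: 24.45
ee_pos: [0.5944, 0.0992, 0.0755]
orientation: [180.0, -0.0, -116.1]
ft_force: [0.1, -0.2, 0.7]
gripper_width: 0.465
gripper_force: 0.0
time: 24.95
ee_pos: [0.6111, 0.0858, 0.0764]
orientation: [180.0, 0.0, -130.4]
ft_force: [-2.2, 3.2, -0.4]
gripper_width: 0.47
gripper_force: 1.8
time: 25.45
ee_pos: [0.6277, 0.0612, 0.0764]
orientation: [179.9, 0.1, -150.4]
ft_force: [-2.0, 3.5, -0.3]
gripper_width: 0.47
gripper_force: 1.9
time: 25.95
ee_pos: [0.6348, 0.0325, 0.0765]
orientation: [179.9, 0.1, -170.3]
ft_force: [-1.0, 3.6, -2.2]
gripper_width: 0.471
gripper_force: 1.9
time: 26.45
ee_pos: [0.6316, 0.003, 0.0765]
orientation: [179.9, 0.1, 169.7]
ft_force: [1.3, 3.4, -2.6]
gripper_width: 0.47
gripper_force: 1.8
time: 26.95
ee_pos: [0.6185, -0.0236, 0.0765]
orientation: [179.9, 0.1, 149.7]
ft_force: [2.1, 3.0, -2.7]
gripper_width: 0.468
gripper_force: 1.9
time: 27.45
ee_pos: [0.608, -0.0356, 0.0765]
orientation: [179.9, 0.1, 139.9]
ft_force: [0.8, 2.5, 1.6]
gripper_width: 0.467
gripper_force: 1.2
TCP [ 0.608  -0.0356  0.0765] psi 139.9 F [0.8 2.5 1.6] q [-13.  39.  19. 103. -18.  41.  66.]
axis in tool [84.2 10.6]
post -42.0 [-0.7  7.9]
post -45.0 [-0.5  3.4]
post -48.0 [ 0. -1.]
```

```bash
python3 -m crank '{"linear":[[0.4,-2.95,0],[0.4,-2.95,0],[0.4,-2.95,0],[0.4,-2.95,0],[0.4,-2.95,0]],"roll":[2,2,2,2,2]}'
python3 -m crank '{"linear":[[0.4,-2.95,0],[0.2,-1.5,0],[0.2,-1.5,0],[0,0,0]],"roll":[2,1,1,0]}'
python3 rel.py -53 -56
cat > pin.py <<'E'
from h import *
for n in ('top','scene'):
    p=camera(n);P,I,u,v=cloud(p);hsv=cv2.cvtColor(I[None],cv2.COLOR_RGB2HSV)[0].astype(int);h,s,vv=hsv.T
    m=((h<6)|(h>174))&(s>170)&(vv>90)&(abs(P[:,0]-.49)<.05)&(abs(P[:,1]+.077)<.05)
    print(n,m.sum(), 'z 95%',np.percentile(P[m][:,2],[5,95]).round(4) if m.sum() else '', 'px',u[m].mean().round(1),v[m].mean().round(1))
    if n=='scene': im=p['image']
E
python3 pin.py
```

```text
time: 27.95
ee_pos: [0.5955, -0.0452, 0.0759]
orientation: [180.0, 0.0, 129.7]
ft_force: [2.8, 2.5, 2.9]
gripper_width: 0.469
gripper_force: 1.8
time: 28.35
ee_pos: [0.5901, -0.0481, 0.0757]
orientation: [-180.0, -0.0, 125.8]
ft_force: [1.4, -0.2, 1.0]
gripper_width: 0.471
gripper_force: 1.0
TCP [ 0.5901 -0.0481  0.0757] psi 125.8 F [ 1.4 -0.2  1. ] q [-14.  38.  23. 106. -22.  40.  57.]
axis in tool [83.9 11.7]
post -53.0 [-1.1 13.5]
post -56.0 [-1.  9.]
top 66 z 95% [0.1052 0.1253] px 296.5 228.4
scene 53 z 95% [0.1041 0.1204] px 298.8 190.6
```

```bash
python3 -m crank '{"linear":[[0.1,-0.75,0],[0.1,-0.75,0],[0.1,-0.75,0],[0.1,-0.75,0],[0.1,-0.75,0]],"roll":[0.5,0.5,0.5,0.5,0.5]}'; python3 pin.py
python3 -m crank '{"linear":[[0.1,-0.75,0],[0.1,-0.75,0]],"roll":[0.5,0.5]}'; python3 pin.py; python3 rel.py -59
```

```text
time: 28.95
ee_pos: [0.5869, -0.0497, 0.0757]
orientation: [-180.0, -0.0, 123.3]
ft_force: [2.1, 1.2, -0.1]
gripper_width: 0.467
gripper_force: 1.4
top 62 z 95% [0.1065 0.1236] px 296.4 228.4
scene 52 z 95% [0.1049 0.1198] px 298.7 190.5
time: 29.25
ee_pos: [0.5856, -0.0503, 0.0757]
orientation: [-180.0, -0.0, 122.3]
ft_force: [3.4, 2.2, -0.5]
gripper_width: 0.466
gripper_force: 1.4
top 64 z 95% [0.106  0.1244] px 296.4 228.5
scene 51 z 95% [0.1047 0.1194] px 298.7 190.5
TCP [ 0.5855 -0.0504  0.0757] psi 122.3 F [ 1.6  1.9 -0.9] q [-15.  38.  24. 106. -23.  40.  55.]
axis in tool [84.  11.7]
post -59.0 [-1.   9.7]
```

```bash
python3 -m crank '{"linear":[[0.1,-0.75,0],[0.1,-0.75,0]],"roll":[0.5,0.5]}' | grep ft_; python3 pin.py
python3 -m crank '{"linear":[[0.1,-0.75,0]],"roll":[0.5]}'| grep ft_; python3 pin.py
```

```text
ft_force: [2.3, 2.3, -0.2]
top 67 z 95% [0.1042 0.1236] px 296.4 228.7
scene 53 z 95% [0.104 0.119] px 298.7 190.7
ft_force: [3.3, 2.1, -2.1]
top 65 z 95% [0.1039 0.1236] px 296.4 228.7
scene 51 z 95% [0.104  0.1185] px 298.7 190.9
```

```bash
python3 -m crank '{"linear":[[0.1,-0.75,0]],"roll":[0.5]}'| grep ft_; python3 pin.py
```

```text
ft_force: [3.0, 1.3, -1.8]
top 55 z 95% [0.0948 0.1059] px 294.9 231.7
scene 31 z 95% [0.0962 0.1014] px 298.5 196.7
```

The head has dropped to z ≈ 0.102, so the pin is through the disc. I'll back off now.

```bash
python3 -m crank '{"linear":[[0,2,0],[0,3,0],[0,0,0],[0,0,-15],[0,0,-30]],"roll":[0,0,0,0,0]}'
python3 -m crank '{"linear":[[0,0,-30],[20,12,-20],[36,23,0],[20,12,0],[0,0,0]],"roll":[0,0,0,0,0]}'
python3 -m crank '{"linear":[[0,0,0],[0,0,0],[0,0,0]],"roll":[0,0,0]}' | head -2; python3 pin.py
python3 - <<'E'
from h import *
p=camera('scene');cv2.imwrite('pics/s9.png',cv2.resize(p['image'][140:290,160:380,::-1],(800,545),interpolation=cv2.INTER_CUBIC))
E
```

```text
time: 30.55
ee_pos: [0.5857, -0.0489, 0.1194]
orientation: [-179.8, -0.1, 120.4]
ft_force: [-0.0, 0.8, 0.3]
gripper_width: 0.466
gripper_force: 0.0
time: 31.05
ee_pos: [0.5892, 0.0451, 0.1705]
orientation: [180.0, -0.1, 120.7]
ft_force: [0.1, -0.1, -0.1]
gripper_width: 0.469
gripper_force: 0.0
time: 31.35
ee_pos: [0.5893, 0.0387, 0.1709]
top 54 z 95% [0.0976 0.1055] px 294.9 231.7
scene 28 z 95% [0.0971 0.1005] px 298.5 196.5
```

View pics/s9.png

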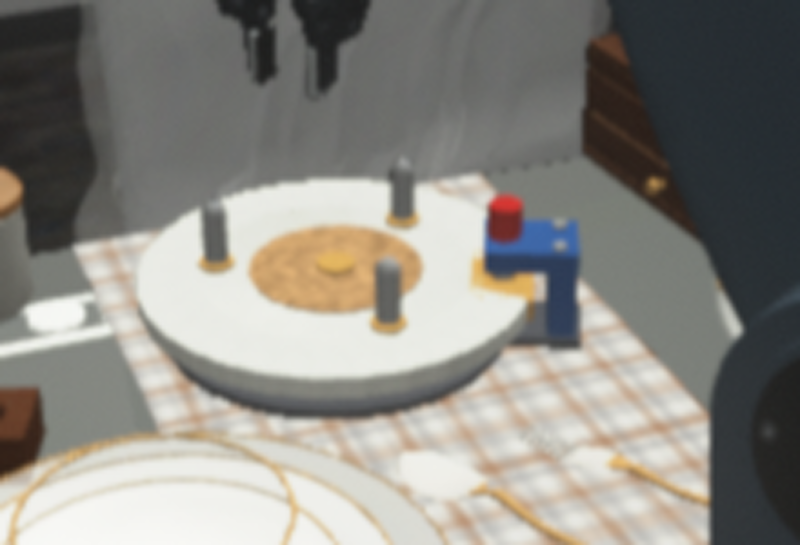

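The red head now sits down on the bracket at (505,217), the brass insert is under the arm, and the gripper is clear of everything. I'm handing the job in.

```bash
python3 -c "from workcell import job_done; print(job_done())"
```

```text
the job is handed in; nothing more can be done
None
```

The pin was placed in the bracket, the turntable was pushed clockwise until the pin dropped and locked it with its red head on the bracket, and the job was handed in at about 31 s with the robot clear; the hand-in reported no verdict.

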